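# Load the drying rack after finishing

## Robot

A 7-joint arm with a two-finger parallel gripper is mounted at the origin on the work surface. World frame = base frame: x ahead of the robot, y to its left, z up, the work surface at z = 0. Lengths are in mm, angles in rad, forces in N, time in s.
With the tool pointing down it reaches from about 400 to 875 mm from the base axis. Payload 4.4 kg.
Tool frame: the origin (TCP) lies midway between the tips of the shut fingers; the grasp point (between the pads) lies 19 mm behind it; z points along the fingers, y is the direction in which the jaws open and shut (so a half turn about z gives the same grasp; the last joint's range is limited). The gripper opens to 85 mm and grips with 20 to 120 N. Pads are 22 mm wide; open, the fingers measure 114 mm over their backs; the gripper's body (76 mm by 85 mm) begins 54 mm behind the grasp point. The pads swing forward as they close: fully open they stand 13 mm farther back than shut.
Start: joints at [-1.378, 0.628, 0.038, 1.517, -0.027, 0.996, -0.02], TCP at [166.323, 628.374, 231.313] pointing down, gripper open.
Joint ranges: [-3.06, 3.06], [-0.37, 2.12], [-1.25, 1.32], [0.18, 2.47], [-1.1, 4.24], [0.23, 1.98], [-2.94, 2.94]. Speed limits (rad/s): [2.57, 2.57, 3.14, 3.14, 3.14, 3.14, 3.14].

## Interface

Orientations are given as [roll, pitch, yaw] about the fixed x, y, z axes, in that order (R = Rz(yaw) Ry(pitch) Rx(roll)).
In Python, from cell import * gives the robot as it stands. The module is installed in compiled form; this text tells all that it offers.
- The arm moves only by the tool move_arm, never from a script. Its argument "series" is a list of rows, each a list of 2 entries, a list of its own where there are three numbers: the shift along the tool's x, y, z in m, then the turn about the tool's z in rad. In form: [[[x, y, z], yaw], ...]. A call has 1 to 5 rows; each row is the pose to reach, as a shift and turn from the pose measured when the call began, along the tool's axes at that moment; what a row does not reach only later rows make up. A row lasts 1/8 s, in which the tool goes at most 62.5 mm and 10.7 degrees, less where a joint would pass 70% of its speed; a pose out of reach is approached as far as the arm can. A call with a gripper value outside its range is refused whole. "claw" is the opening, from 0 (shut) to 1 (fully open), set as the call begins (left out, the last holds). The fingers move at their own pace and stop on an object; the grip force is fixed at half the most. Time passes only in rows, so rows that repeat a pose let the fingers close. It gives the time, the measured TCP pose, the force and the opening at its end, in the units of the state.
- read_state(): the state, without advancing time (a new reading comes with each control period).
- get_image(name): name is "scene" or "top" or "wrist"; returns the picture (480x640x3 uint8, blue, green, red); there is no depth.
- camera_model(name): a dict with "fov_y" (degrees; the focal length in pixels is half the picture's height over the tangent of half this angle, whatever the lens; pixels are square), "cx", "cy" (the principal point, pixels), "pose" (4x4, takes a point from camera to world coordinates); the wrist camera has in their place "tool_from_camera" (4x4, takes a point from camera to tool coordinates, whose origin is the TCP and whose axes are the flange's). Camera axes: x right, y down, z forward; pixel columns grow to the right and rows downward; lengths in mm; the calibration is good to about 2 mm. A picture is of the moment at which its call begins: read the wrist's pose just before it. camera_model takes no time and is no camera call.
- finish_job(): hands the job in, once; it reports no verdict.
The state is a dict: "clock": time; "qpos": joint angles; "qd": joint speeds; "tau": joint torques, N m; "eef_pos": TCP position; "tool_rot": TCP orientation; "force": force on the tool from outside, world axes, zero at the start; "torque": the same for the moment, N m; "width": finger opening in mm.
Only numpy, scipy, OpenCV 4.12 (cv2) and the standard library are available. Lean on these libraries where they do the work, as an engineer would, in place of code of your own. Each camera call takes 0.05 s, during which the arm holds its last target. There are 200 camera calls.

## Task

The castings on the bench have come out of the finishing machine. Hang every good bracket (two holes) upright on the drying rack by both its holes, one bracket to each pair of pins, foot towards the front and web pushed right back against the bars, and drop the rejects with a snapped-off ear into the grey scrap box. When all the good brackets hang, press the green button to start the dryer; leave the jar, cup and ceramic cones where they are.

Things in the scene. Friction and masses are not known exactly. Their poses are not given: they have to be found in the camera images.
- bracket1: Good casting, aluminium angle bracket, 0.33 kg: foot 66 x 66 mm, 18 thick; upright web 66 wide, 8 thick, top edge 110 high, along the foot's +x edge (faces at x = 25 and 33 mm), with two holes. Origin: centre of the foot's underside; x towards the web, y along it, z up. Stands upright, web away from the robot, turned up to 0.3 rad. 3 or 4 are present; None: absent or in the fingers.
- bracket2: Good casting, aluminium angle bracket, 0.33 kg: foot 66 x 66 mm, 18 thick; upright web 66 wide, 8 thick, top edge 110 high, along the foot's +x edge (faces at x = 25 and 33 mm), with two holes. Origin: centre of the foot's underside; x towards the web, y along it, z up. Stands upright, web away from the robot, turned up to 0.3 rad. 3 or 4 are present; None: absent or in the fingers.
- bracket3: Good casting, aluminium angle bracket, 0.33 kg: foot 66 x 66 mm, 18 thick; upright web 66 wide, 8 thick, top edge 110 high, along the foot's +x edge (faces at x = 25 and 33 mm), with two holes. Origin: centre of the foot's underside; x towards the web, y along it, z up. Stands upright, web away from the robot, turned up to 0.3 rad. 3 or 4 are present; None: absent or in the fingers.
- bracket4: Good casting, aluminium angle bracket, 0.33 kg: foot 66 x 66 mm, 18 thick; upright web 66 wide, 8 thick, top edge 110 high, along the foot's +x edge (faces at x = 25 and 33 mm), with two holes. Origin: centre of the foot's underside; x towards the web, y along it, z up. Stands upright, web away from the robot, turned up to 0.3 rad. 3 or 4 are present; None: absent or in the fingers.
- bracket1_holes (a point): Midpoint between the two round 14 mm through holes of bracket1 (at y = +20 and -20 mm, 58 mm above its underside), on the back (+x) face of its web, 52 mm below the top edge; axes as the bracket's. The bracket's centre of mass lies about 25 mm in front of this point and 23 mm lower.
- bracket2_holes (a point): Midpoint between the two round 14 mm through holes of bracket2 (at y = +20 and -20 mm, 58 mm above its underside), on the back (+x) face of its web, 52 mm below the top edge; axes as the bracket's. The bracket's centre of mass lies about 25 mm in front of this point and 23 mm lower.
- bracket3_holes (a point): Midpoint between the two round 14 mm through holes of bracket3 (at y = +20 and -20 mm, 58 mm above its underside), on the back (+x) face of its web, 52 mm below the top edge; axes as the bracket's. The bracket's centre of mass lies about 25 mm in front of this point and 23 mm lower.
- bracket4_holes (a point): Midpoint between the two round 14 mm through holes of bracket4 (at y = +20 and -20 mm, 58 mm above its underside), on the back (+x) face of its web, 52 mm below the top edge; axes as the bracket's. The bracket's centre of mass lies about 25 mm in front of this point and 23 mm lower.
- reject1: Reject: the same casting with one ear of the web snapped off, one hole left, 0.27 kg. Foot 66 x 66 x 18 mm; web a mere stump 30 mm high but for one ear on the +y side, 36 mm wide, 8 thick, 110 high (middle of its top edge at x = 29, y = +15, z = 110 mm). Origin and axes as the good brackets. Stands upright likewise. 2 or 3 are present.
- reject2: Reject: the same casting with one ear of the web snapped off, one hole left, 0.27 kg. Foot 66 x 66 x 18 mm; web a mere stump 30 mm high but for one ear on the -y side, 36 mm wide, 8 thick, 110 high (middle of its top edge at x = 29, y = -15, z = 110 mm). Origin and axes as the good brackets. Stands upright likewise. 2 or 3 are present.
- reject3: Reject: the same casting with one ear of the web snapped off, one hole left, 0.27 kg. Foot 66 x 66 x 18 mm; web a mere stump 30 mm high but for one ear on the +y side, 36 mm wide, 8 thick, 110 high (middle of its top edge at x = 29, y = +15, z = 110 mm). Origin and axes as the good brackets. Stands upright likewise. 2 or 3 are present.
- rack: Drying station, fixed: steel frame 400 mm wide, two level bars 20 mm square with flush front faces (upper 180 to 200 mm high, lower 137 to 157), four pairs of pins on the upper; drip tray below, duct and blower behind. Nothing above 200 mm but the pins and what hangs. Origin: on the bench under the bars' front face, mid-width; x from front into the rack, y along the bars, z up. Turned -0.03 to 0.22 rad.
- pair1 (a point): Midpoint between the roots of pin pair 1 (pair1 at the +y end, pairs 90 mm apart), on the upper bar's front face, 190 mm high; axes as the rack's. Pins 8 mm thick, at y = +20 and -20 mm, 45 long, round-ended, point along -x rising 10 degrees (tips 44 mm out, 8 mm up). Hung: web against both bars, foot to the front, holes' midpoint 0 to 5 mm below this.
- pair2 (a point): Midpoint between the roots of pin pair 2 (pair1 at the +y end, pairs 90 mm apart), on the upper bar's front face, 190 mm high; axes as the rack's. Pins 8 mm thick, at y = +20 and -20 mm, 45 long, round-ended, point along -x rising 10 degrees (tips 44 mm out, 8 mm up). Hung: web against both bars, foot to the front, holes' midpoint 0 to 5 mm below this.
- pair3 (a point): Midpoint between the roots of pin pair 3 (pair1 at the +y end, pairs 90 mm apart), on the upper bar's front face, 190 mm high; axes as the rack's. Pins 8 mm thick, at y = +20 and -20 mm, 45 long, round-ended, point along -x rising 10 degrees (tips 44 mm out, 8 mm up). Hung: web against both bars, foot to the front, holes' midpoint 0 to 5 mm below this.
- pair4 (a point): Midpoint between the roots of pin pair 4 (pair1 at the +y end, pairs 90 mm apart), on the upper bar's front face, 190 mm high; axes as the rack's. Pins 8 mm thick, at y = +20 and -20 mm, 45 long, round-ended, point along -x rising 10 degrees (tips 44 mm out, 8 mm up). Hung: web against both bars, foot to the front, holes' midpoint 0 to 5 mm below this.
- start (a joint): Travel of the dryer's green start button, m: 0 out, 0.006 fully pressed, springs back. Fully down takes 5 N.
- start_top (a point): Centre of the top of the start button (36 mm across), which faces up on the switch box at the +y end of the rack, about 172 mm above the bench; the box is 80 x 70 mm, 150 mm high.
- crate: Scrap box, fixed: open grey plastic box, 180 mm (x) by 240 mm (y) outside, 100 mm high, walls and floor 5 mm. Origin: centre of its underside.
- jar: Loose jar with steel lid, 66 mm diameter, 85 mm high, bystander; origin centre of underside.
- cup: Loose yellow plastic cup, 72 mm across, 75 mm high, bystander; origin centre of underside.
- cone1: Loose ceramic finishing cone, 40 mm across, 36 mm high, bystander among the brackets; origin centre of underside.
- cone2: Loose ceramic finishing cone, 40 mm across, 36 mm high, bystander among the brackets; origin centre of underside.
- cone3: Loose ceramic finishing cone, 40 mm across, 36 mm high, bystander among the brackets; origin centre of underside.
There are look-alikes about, which are no part of the job. Leave any purple look-alike of the reject3 alone.

How it is judged (in metres and radians):
On the way, in this order (a step that is already met when the one before it is completed fails the run):
1. all good brackets hang on the rack, each on its own pair of pins ((distance between bracket1_holes and pair1 below 0.012 m or distance between bracket1_holes and pair2 below 0.012 m or distance between bracket1_holes and pair3 below 0.012 m or distance between bracket1_holes and pair4 below 0.012 m) and x of each of bracket1_holes, bracket2_holes, bracket3_holes, bracket4_holes in the frame of rack above -0.01 m and angle between each of bracket1, bracket2, bracket3, bracket4's own z axis and vertical below 0.2 rad and angle between the y axis of each of bracket1, bracket2, bracket3, bracket4 and the y axis of rack, either way round below 0.15 rad and linear speed of each of bracket1, bracket2, bracket3, bracket4 below 0.03 m/s and (distance between bracket2_holes and pair1 below 0.012 m or distance between bracket2_holes and pair2 below 0.012 m or distance between bracket2_holes and pair3 below 0.012 m or distance between bracket2_holes and pair4 below 0.012 m) and (distance between bracket3_holes and pair1 below 0.012 m or distance between bracket3_holes and pair2 below 0.012 m or distance between bracket3_holes and pair3 below 0.012 m or distance between bracket3_holes and pair4 below 0.012 m) and (distance between bracket4_holes and pair1 below 0.012 m or distance between bracket4_holes and pair2 below 0.012 m or distance between bracket4_holes and pair3 below 0.012 m or distance between bracket4_holes and pair4 below 0.012 m)), for 0.3 s.
2. the start button is pressed (value of joint start above 0.0045 m), for 0.05 s.
At the end, for the whole second after the job is handed in: Each good bracket hangs at rest, its holes' midpoint within 10 mm of the upper bar's face and 12 mm of a pin pair's midpoint, upright within 0.2 rad, square to the bars within 0.15 rad; each reject rests inside the scrap box; the button was pressed 4.5 mm after hanging and is out again (all of step 1 and x of reject1 in the frame of crate between -0.088 and 0.088 m and y of reject1 in the frame of crate between -0.118 and 0.118 m and z of each of reject1, reject2, reject3 in the frame of crate below 0.12 m and linear speed of each of reject1, reject2, reject3 below 0.03 m/s and x of reject2 in the frame of crate between -0.088 and 0.088 m and y of reject2 in the frame of crate between -0.118 and 0.118 m and x of reject3 in the frame of crate between -0.088 and 0.088 m and y of reject3 in the frame of crate between -0.118 and 0.118 m and value of joint start below 0.003 m); the robot touches nothing.
It fails at once if the jar, cup or a cone is shoved more than 8 cm from its place (distance of any of jar, cup, cone1, cone2, cone3 from where it was at the start of the episode above 0.08 m).
Of bracket1, bracket2, bracket3, bracket4 only 3 to 4 are there at a start; the rules pass over those that are not, and their reading is None.
Of reject1, reject2, reject3 only 2 to 3 are there at a start; the rules pass over those that are not, and their reading is None.
At some moment in a run one of bracket1, bracket2, bracket3, bracket4, reject1, reject2, reject3 may be knocked a few centimetres aside while the robot is not near it.
It also fails if it takes over 210 s, if anything falls off the work surface, if the arm or the gripper's body presses on something with over 40 N, if the wrist force passes 120 N, or if a joint passes its speed limit or range.

## Working session

There is one attempt and no reset: what is moved stays moved. The work goes in short steps, Python scripts to look and compute and a tool call to move; the robot and the scene stay as the last step left them, time stands still between calls to the robot, and variables do not carry over. Pictures are saved under pics/ and viewed, about 12 in all and at most 16, crops included, and the job is handed in when it is done.

Besides the shell and the picture viewer there is one more tool, called after "Call:" as a command line: name --argument value ..., lists and objects as JSON in quotes. move_arm: Moves the arm, as the interface text tells. Its arguments: {"type":"object","properties":{"series":{"type":"array"},"claw":{"type":"number"}},"required":["series"]}

```bash
ls; mkdir -p pics
python3 - <<'E'
from cell import *
import cv2,numpy as np
np.set_printoptions(precision=4,suppress=True)
s=read_state();print(s)
for n in("scene","top","wrist"):
    print(n,camera_model(n)); 
    if n!="wrist": cv2.imwrite(f"pics/{n}0.png",get_image(n))
E
```

```text
pics
{'clock': 0.0, 'qpos': array([-1.3778,  0.6293,  0.0384,  1.5184, -0.027 ,  0.9963, -0.02  ]), 'qd': array([-0.0011,  0.0004, -0.0006, -0.0017,  0.0005,  0.0007,  0.0006]), 'tau': array([  0.0001, -56.3407,   1.2268, -19.3449,   0.0112,   0.0105,
        -0.    ]), 'eef_pos': array([166.147 , 627.7501, 230.4108]), 'tool_rot': array([-3.1397,  0.    ,  2.8828]), 'force': array([ 0.4689,  0.3543, -0.3938]), 'torque': array([-0.0505, -0.0234, -0.0207]), 'width': 85.21574984099999}
scene {'fov_y': 57.420350706639354, 'cx': 316.71070855230647, 'cy': 239.19616494513875, 'pose': array([[  -0.6666,    0.5816,   -0.4662,  999.1835],
       [   0.7452,    0.5056,   -0.4348,  536.2033],
       [  -0.0172,   -0.6373,   -0.7705, 1025.4834],
       [   0.    ,    0.    ,    0.    ,    1.    ]])}
top {'fov_y': 43.54234891845233, 'cx': 315.88788055895316, 'cy': 237.16732653256213, 'pose': array([[   0.0143,   -0.9912,    0.1319,  301.6499],
       [  -0.9999,   -0.0144,    0.0004,   19.7073],
       [   0.0015,   -0.1319,   -0.9913, 1521.932 ],
       [   0.    ,    0.    ,    0.    ,    1.    ]])}
wrist {'fov_y': 69.72196136675616, 'cx': 324.57310601166, 'cy': 235.92212674623244, 'tool_from_camera': array([[   0.0003,   -0.9493,   -0.3144,   80.2683],
       [   1.    ,    0.0006,   -0.0008,   -0.7763],
       [   0.001 ,   -0.3144,    0.9493, -142.122 ],
       [   0.    ,    0.    ,    0.    ,    1.    ]])}
```

View pics/top0.png

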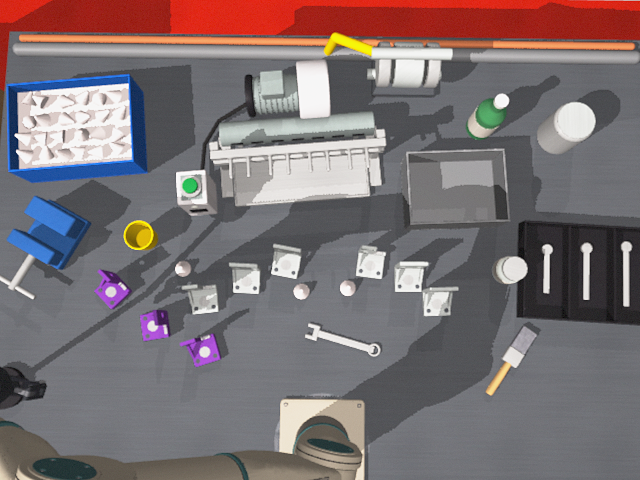

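View pics/scene0.png

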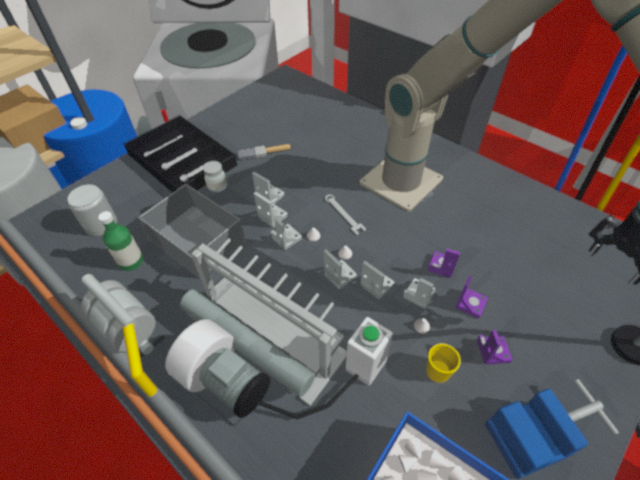

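Run:
```python
import cv2,numpy as np
a=cv2.imread("pics/top0.png")[225:330,170:470];b=cv2.imread("pics/scene0.png")[165:310,240:440]
a=cv2.resize(a,(800,280),interpolation=cv2.INTER_CUBIC);b=cv2.resize(b,None,fx=2.2,fy=2.2,interpolation=cv2.INTER_CUBIC)
o=np.zeros((600,800,3),np.uint8);o[:280]=a;o[281:281+b.shape[0],:b.shape[1]]=b
cv2.imwrite("pics/z1.png",o)
```

```text
(no output)
```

View pics/z1.png

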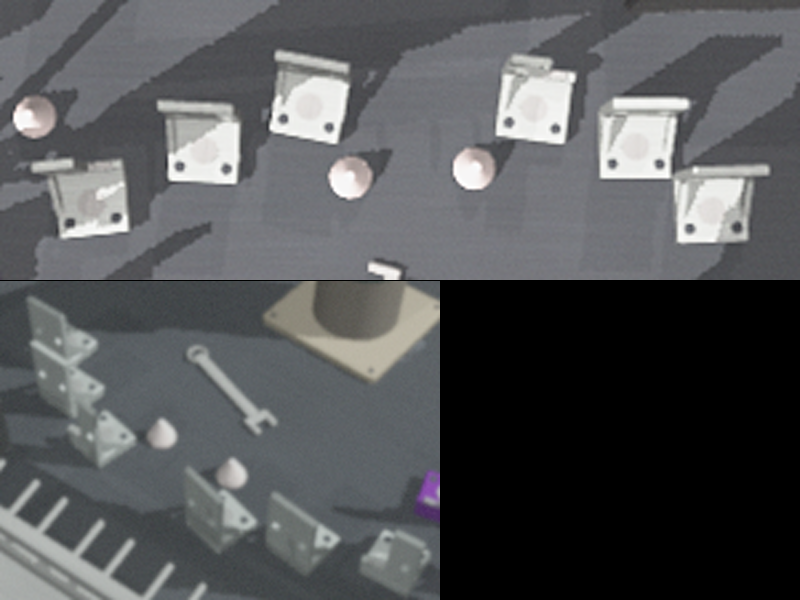

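```bash
cat > h.py <<'E'
from cell import *
import cv2,numpy as np,sys
from scipy.spatial.transform import Rotation as Ro
np.set_printoptions(precision=1,suppress=True)
def tool(s=None):
    s=s or read_state();T=np.eye(4);T[:3,:3]=Ro.from_euler('xyz',s['tool_rot']).as_matrix();T[:3,3]=s['eef_pos'];return T
def cam(n,T=None):
    m=camera_model(n);f=240/np.tan(np.radians(m['fov_y']/2))
    return f,m['cx'],m['cy'],(m['pose'] if n!='wrist' else T@m['tool_from_camera'])
def ray(n,uv,z,T=None):
    f,cx,cy,P=cam(n,T);uv=np.atleast_2d(np.array(uv,float))
    d=np.c_[(uv[:,0]-cx)/f,(uv[:,1]-cy)/f,np.ones(len(uv))]@P[:3,:3].T
    return P[:3,3]+d*((z-P[2,3])/d[:,2])[:,None]
def proj(n,X,T=None):
    f,cx,cy,P=cam(n,T);q=(np.atleast_2d(X)-P[:3,3])@P[:3,:3]
    return np.c_[cx+f*q[:,0]/q[:,2],cy+f*q[:,1]/q[:,2]]
def go(xyz,yaw=None):
    """shift in tool axes (m) and turn to bring TCP to world xyz, tool yaw"""
    T=tool();d=T[:3,:3].T@(np.array(xyz,float)-T[:3,3])/1000
    y=0 if yaw is None else -((yaw-read_state()['tool_rot'][2]+np.pi)%(2*np.pi)-np.pi)
    return np.round(d,4).tolist(),round(float(y),4)
def wrist(name):
    T=tool();im=get_image('wrist');cv2.imwrite(f'pics/{name}.png',im);np.save(f'pics/{name}.npy',T);return T,im
E
python3 - <<'E'
from h import *
z=lambda p:np.array(p,float)/[800/300,280/105]+[170,225]
B={'A':([(159,106),(233,110)],[(168,183),(239,184)]),'B':([(276,57),(349,68)],[(270,133),(340,143)]),'C':([(612,103),(689,103)],[(598,178),(672,180)]),'D':([(693,172),(769,170)],[(677,243),(749,241)]),
'R1':([(32,165),(73,162)],[(62,237),(129,232)]),'R2':([(508,61),(551,66)],[(498,135),(566,144)])}
for k,(w,f) in B.items():
    w=ray('top',z(w),110);f=ray('top',z(f),18);m=w.mean(0)
    d=w[0]-w[1];e=f[0]-f[1]
    print(k,'web',m[:2],'len',np.hypot(*d[:2]),'yaw %.3f %.3f'%(np.arctan2(-d[0],d[1]),np.arctan2(-e[0],e[1])),'frontmid',f.mean(0)[:2],'w-f',np.hypot(*(m-f.mean(0))[:2]))
print('crate',ray('top',[(404,150),(507,148),(510,220),(411,225)],100))
print('button',ray('top',[(190,186)],172))
print('pinbar ends',ray('top',[(212,155),(385,143)],200))
a=cv2.imread("pics/top0.png")[120:215,165:400];cv2.imwrite("pics/z2.png",cv2.resize(a,None,fx=3.4,fy=3.4,interpolation=cv2.INTER_CUBIC))
print(tool())
E
```

```text
A web [419.7 189.8] len 65.4945145981102 yaw -0.040 0.000 frontmid [356.8 191.7] w-f 62.97568539225637
B web [461.6  87.8] len 65.51617870558202 yaw -0.136 -0.127 frontmid [400.7  97.8] w-f 61.78154532457108
C web [ 429.9 -211.7] len 68.07788338649847 yaw 0.014 -0.013 frontmid [ 366.8 -211.8] w-f 63.181422060634034
D web [ 371.  -282.1] len 66.90105070291418 yaw 0.041 0.042 frontmid [ 309.3 -284. ] w-f 61.69104340650246
R1 web [369.  314.4] len 36.05243704858756 yaw 0.087 0.088 frontmid [308.  290.8] w-f 65.36562840557478
R2 web [ 463.5 -104.7] len 38.34133672894136 yaw -0.102 -0.117 frontmid [ 402.3 -115.3] w-f 62.11544793204898
crate [[ 708.  -191.2  100. ]
 [ 716.7 -442.2  100. ]
 [ 539.1 -444.4  100. ]
 [ 523.5 -207.   100. ]]
button [[595.3 310.4 172. ]]
pinbar ends [[ 661.4  257.7  200. ]
 [ 695.1 -133.3  200. ]]
[[ -1.    0.3  -0.  166.2]
 [  0.3   1.   -0.  627.8]
 [ -0.   -0.   -1.  230.5]
 [  0.    0.    0.    1. ]]
```

View pics/z2.png

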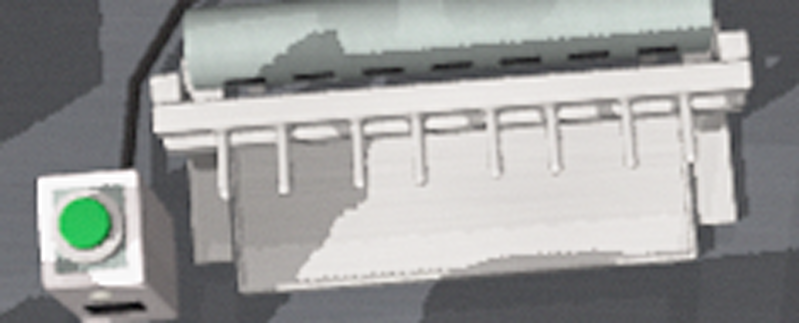

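Run:
```python
from h import *
t=np.array([(223,192),(284,188),(360,183),(422,180),(497,174),(557,170),(631,163),(690,158)])/3.4+[165,120]
p=ray('top',t,198);print(p[:,:2]);c=np.polyfit(p[:,1],p[:,0],1);print(c,np.diff(p[:,1]))
print(go((550,60,330),1.57))
```

```text
[[612.9 214.3]
 [616.2 174. ]
 [620.3 123.7]
 [623.   82.7]
 [627.8  33. ]
 [631.1  -6.8]
 [636.5 -55.8]
 [640.5 -95. ]]
[ -0.1 631.2] [-40.3 -50.3 -41.1 -49.7 -39.8 -49.1 -39.2]
([-0.5164, -0.4509, -0.0987], 1.3128)
```

Call:
move_arm --series '[[[-0.516,-0.451,-0.099],1.313],[[-0.516,-0.451,-0.099],1.313],[[-0.516,-0.451,-0.099],1.313],[[-0.516,-0.451,-0.099],1.313],[[-0.516,-0.451,-0.099],1.313]]' --claw 0.6

```text
clock: 0.72
eef_pos: [340.0, 370.1, 276.1]
tool_rot: [-3.141, 0.001, 1.939]
force: [1.0, -0.2, -1.4]
width: 50.9
```

Run:
```python
from h import *
print(go((550,60,330),1.57))
```

```text
([-0.365, 0.0842, -0.0535], 0.3692)
```

Call:
move_arm --series '[[[-0.365,0.084,-0.054],0.369],[[-0.365,0.084,-0.054],0.369],[[-0.365,0.084,-0.054],0.369],[[-0.365,0.084,-0.054],0.369],[[-0.365,0.084,-0.054],0.369]]'

```text
clock: 1.35
eef_pos: [512.9, 114.1, 320.9]
tool_rot: [-3.141, 0.001, 1.571]
force: [0.3, 0.5, -0.6]
width: 51.5
```

Call:
move_arm --series '[[[-0.06,0.0,0.0],0.0],[[-0.06,0.0,0.0],0.0],[[-0.06,0.0,0.0],0.0]]'

```text
clock: 1.72
eef_pos: [512.6, 54.4, 320.7]
tool_rot: [-3.14, 0.0, 1.57]
force: [-0.6, -0.2, -0.5]
width: 51.1
```

Run:
```python
from h import *
T,im=wrist('rack');print(T[:3,3],read_state()['tool_rot'],read_state()['qd'])
```

```text
[512.6  54.4 320.7] [-3.1  0.   1.6] [-0.  0. -0. -0.  0. -0.  0.]
```

View pics/rack.png

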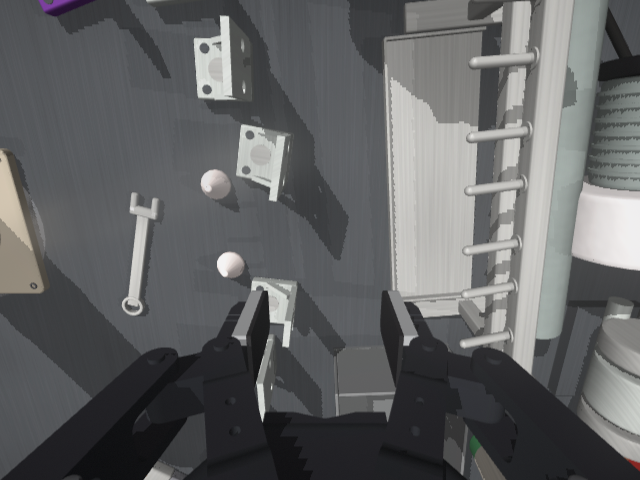

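Run:
```python
from h import *
T=np.load('pics/rack.npy')
tip=[(472,63),(469,138),(467,190),(465,250),(463,294),(463,342)]
root=[(535,58),(528,131),(522,184),(517,243),(513,287),(509,335)]
t=ray('wrist',tip,198,T);r=ray('wrist',root,190,T);print(t[:,:2]);print(r[:,:2]);print(np.polyfit(t[:,1],t[:,0],1),np.polyfit(r[:,1],r[:,0],1))
a=cv2.imread('pics/rack.png')[30:360,440:560];cv2.imwrite('pics/z3.png',np.hstack([cv2.resize(a[:165],None,fx=3.3,fy=3.3,interpolation=2),cv2.resize(a[165:],None,fx=3.3,fy=3.3,interpolation=2)]))
```

```text
[[615.  172.8]
 [619.5 122.7]
 [623.1  83.9]
 [627.9  34.2]
 [631.4  -6.1]
 [637.5 -54.4]]
[[662.4 177.1]
 [666.7 127.4]
 [669.4  87.2]
 [674.2  37.5]
 [677.9  -3.4]
 [682.7 -52.5]]
[ -0.1 631.4] [ -0.1 677.7]
```

View pics/z3.png

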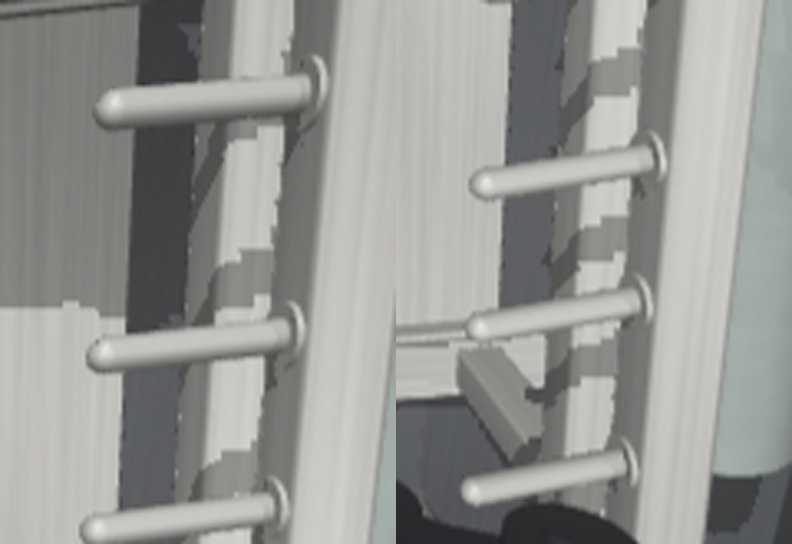

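```bash
cat >> h.py <<'E'
def rackfit(P,Q):
    # P rack xy, Q world xy -> x0,y0,th
    from scipy.optimize import least_squares
    f=lambda p:(Ro.from_euler('z',p[2]).as_matrix()[:2,:2]@P.T).T+p[:2]-Q
    s=least_squares(lambda p:f(p).ravel(),[680,60,.1]);return s.x,f(s.x)
E
python3 - <<'E'
from h import *
T=np.load('pics/rack.npy')
tip=[(469.1,63.6),(466.7,138.2),(464.5,190.6),(462.4,251.4),(461.2,294.7),(460,344.1)]
root=[(534,57.3),(526,131.5),(521,183.6),(515.5,242.9),(513,286.5),(508,336.5)]
Y=np.array([155,115,65,25,-25,-65,-115,-155.])
t=ray('wrist',tip,198,T)[:,:2];r=ray('wrist',root,190.5,T)[:,:2]
p,e=rackfit(np.c_[np.full(6,-44.3),Y[1:7]],t);print('tips',p,p[2].round(4),e.round(1).tolist())
p,e=rackfit(np.c_[np.full(6,-3),Y[1:7]],r);print('roots',p,p[2].round(4),e.round(1).tolist())
tt=ray('top',np.array([(223,194),(284,191),(360,186),(422,183),(497,177),(557,173),(631,166),(690,161)])/3.4+[165,120],198)[:,:2]
p,e=rackfit(np.c_[np.full(8,-44.3),Y],tt);print('top',p,p[2].round(4),e.round(1).tolist())
print(go((440,170,260),1.57))
E
```

```text
tips [667.9  62.2   0.1] 0.0953 [[-0.1, 0.1], [-0.2, 0.1], [0.2, -0.5], [0.3, 0.1], [0.1, 0.1], [-0.3, 0.1]]
roots [674.   62.5   0.1] 0.0898 [[-0.6, -0.7], [0.3, -0.1], [0.5, -0.4], [0.7, -0.4], [-0.6, 0.2], [-0.3, 1.5]]
top [668.2  62.6   0.1] 0.087 [[-0.9, -1.1], [-0.1, -0.6], [0.1, -0.2], [1.0, 1.0], [0.5, 0.8], [0.7, 0.8], [-0.4, 0.0], [-0.9, -0.7]]
([0.1147, -0.0723, 0.0607], 0.0023)
```

Call:
move_arm --series '[[[0.115,-0.072,0.061],0.0],[[0.115,-0.072,0.061],0.0],[[0.115,-0.072,0.061],0.0],[[0.115,-0.072,0.061],0.0]]'

```text
clock: 2.28
eef_pos: [438.2, 173.4, 258.8]
tool_rot: [-3.138, 0.0, 1.58]
force: [0.7, 0.6, 0.3]
width: 51.1
```

Run:
```python
from h import *
T,im=wrist('A');print(T[:3,3],go((480,65,260),1.57))
```

```text
[438.2 173.4 258.8] ([-0.1069, 0.0395, -0.0004], 0.0064)
```

Call:
move_arm --series '[[[-0.105,0.04,0.0],0.0],[[-0.105,0.04,0.0],0.0],[[-0.105,0.04,0.0],0.0]]'

```text
clock: 2.7
eef_pos: [482.7, 61.2, 260.7]
tool_rot: [3.14, 0.003, 1.567]
force: [0.1, 1.3, 0.0]
width: 51.1
```

Run:
```python
from h import *
T,im=wrist('B');print(T[:3,3])
o=[]
for n,c in(('A',(419.7,189.8,110)),('B',(461.6,87.8,110))):
    T=np.load(f'pics/{n}.npy');u=proj('wrist',c,T)[0].astype(int);x0,y0=max(u[0]-75,0),max(u[1]-60,0);print(n,u,x0,y0)
    o.append(cv2.resize(cv2.imread(f'pics/{n}.png')[y0:y0+120,x0:x0+130],(390*2//2,360),interpolation=2))
cv2.imwrite('pics/z4.png',np.hstack(o))
```

```text
[482.7  61.2 260.7]
A [303 199] 228 139
B [299 186] 224 126
```

View pics/z4.png

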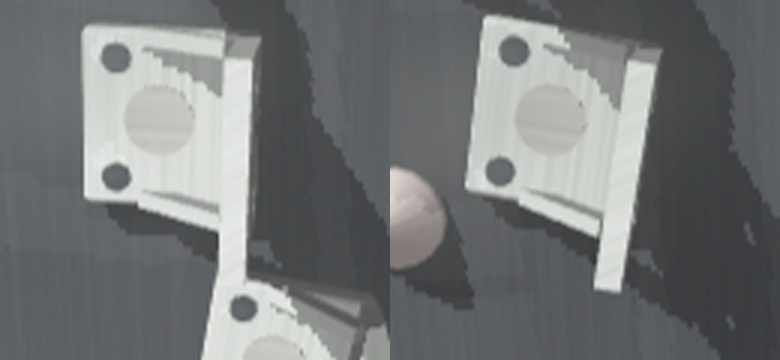

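```bash
cat >> h.py <<'E'
def web(name,zc,off,scale=3,z=110):
    """zc: 4 zoom corners, +y pair then -y pair"""
    T=np.load(f'pics/{name}.npy');p=ray('wrist',np.array(zc,float)/scale+off,z,T)
    a,b=p[:2].mean(0),p[2:].mean(0);d=a-b;print(name,'mid',p.mean(0)[:2],'yaw %.3f'%np.arctan2(-d[0],d[1]),'len',np.hypot(*d[:2]),'thick',np.linalg.norm(p[0]-p[1]),np.linalg.norm(p[2]-p[3]))
    return p.mean(0),np.arctan2(-d[0],d[1])
E
python3 - <<'E'
from h import *
m,y=web('A',[(223,58),(250,58),(217,284),(243,281)],(228,139))
m2,y2=web('B',[(239,62),(266,62),(204,290),(230,293)],(224,126))
print('toB hover',go((m2[0],m2[1],160),1.57+y2))
E
```

```text
A mid [421.6 191.6] yaw -0.037 len 65.2055511858937 thick 7.454478315980864 7.770768624865978
B mid [464.1  88.2] yaw -0.176 len 66.66930041649138 thick 7.416446025674748 7.698093001112926
toB hover ([0.0243, -0.0177, 0.1003], 0.1768)
```

Call:
move_arm --series '[[[0.024,-0.018,0.06],0.15],[[0.024,-0.018,0.12],0.15],[[0.024,-0.018,0.12],0.15],[[0.024,-0.018,0.12],0.15]]'

```text
clock: 3.25
eef_pos: [465.4, 88.0, 142.0]
tool_rot: [3.138, 0.0, 1.421]
force: [-0.2, 0.3, 0.5]
width: 51.1
```

Run:
```python
from h import *
print(go((464,88,81),1.57-.155))
```

```text
([-0.0002, -0.0016, 0.061], 0.0058)
```

Call:
move_arm --series '[[[0.0,-0.002,0.045],0.006],[[0.0,-0.002,0.061],0.006],[[0.0,-0.002,0.061],0.006],[[0.0,-0.002,0.061],0.006]]'

```text
clock: 3.75
eef_pos: [465.5, 88.5, 83.1]
tool_rot: [3.134, -0.002, 1.415]
force: [-0.7, -0.3, 0.3]
width: 51.3
```

Call:
move_arm --series '[[[0,0,0],0],[[0,0,0],0],[[0,0,0],0],[[0,0,0],0],[[0,0,0],0]]' --claw 0

```text
clock: 4.38
eef_pos: [464.4, 89.0, 83.9]
tool_rot: [3.137, -0.003, 1.414]
force: [-2.9, 0.7, 12.7]
width: 6.7
```

Run:
```python
from h import *
s=read_state();print(s['eef_pos'],s['tool_rot'].round(3),s['width'],s['force'])
```

```text
[464.4  89.   83.9] [ 3.1 -0.   1.4] 6.711854109784737 [-2.9  0.7 12.7]
```

```bash
cat >> h.py <<'E'
RK=[669.,62.3,.0925]
def rk(n,x,dy,z):
    """go for tool at rack x, dy from pair n, height z, square to the rack"""
    c,s=np.cos(RK[2]),np.sin(RK[2]);y=[135,45,-45,-135][n-1]+dy
    return go((RK[0]+c*x-s*y,RK[1]+s*x+c*y,z),np.pi/2+RK[2])
def inrk():
    T=tool();c,s=np.cos(RK[2]),np.sin(RK[2]);d=T[:2,3]-RK[:2];st=read_state()
    return np.array([c*d[0]+s*d[1],-s*d[0]+c*d[1],T[2,3]]),'yawerr %.3f'%(st['tool_rot'][2]-np.pi/2-RK[2]),'F',st['force'],'w %.1f'%st['width']
E
python3 - <<'E'
from h import *
print(rk(2,-68,.8,226))
E
```

```text
([0.0335, 0.1298, -0.1413], -0.249)
```

Call:
move_arm --series '[[[0.0,0.0,-0.06],0],[[0.0,0.0,-0.12],0],[[0.0,0.0,-0.141],-0.08],[[0.02,0.06,-0.141],-0.249],[[0.034,0.11,-0.141],-0.249]]'

```text
clock: 5.0
eef_pos: [578.9, 106.2, 226.0]
tool_rot: [3.135, -0.003, 1.666]
force: [1.1, 0.6, -3.0]
width: 7.2
```

Run:
```python
from h import *
print(rk(2,-68,.8,226),read_state()['width'])
```

```text
([-0.0063, 0.0176, 0.0001], 0.0024) 7.1716283876556055
```

Call:
move_arm --series '[[[-0.006,0.0176,0.0],0.002],[[-0.006,0.0176,0.0],0.002],[[-0.006,0.0176,0.0],0.002]]'

```text
clock: 5.38
eef_pos: [595.2, 101.9, 225.3]
tool_rot: [3.138, -0.003, 1.663]
force: [-0.7, -0.4, -3.6]
width: 6.8
```

Run:
```python
from h import *
print(*inrk());T,im=wrist('p2')
cv2.imwrite('pics/scB.png',get_image('scene'))
```

```text
[-69.9  46.3 225.3] yawerr 0.000 F [-0.7 -0.4 -3.6] w 6.8
```

View pics/p2.png

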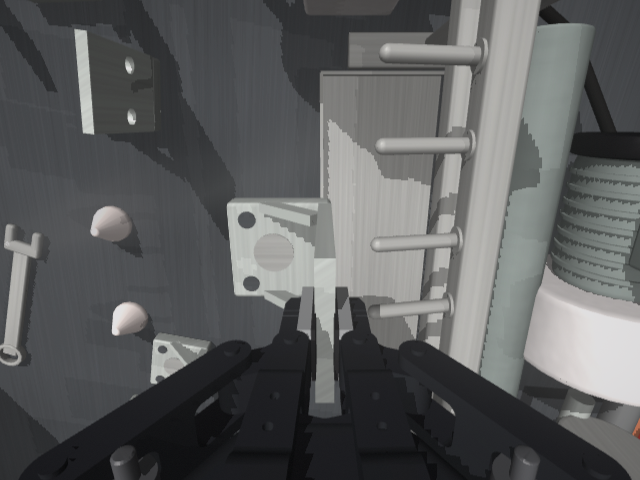

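Run:
```python
from h import *
T=np.load('pics/p2.npy');I=np.linalg.inv(T)
def tc(uv,z): return (np.c_[ray('wrist',uv,z,T),np.ones(len(uv))]@I.T)[:,:3]
print('web ends',tc([(325,258),(325,412)],T[2,3]+26))
print('web thick',tc([(314.5,258),(336,258)],T[2,3]+26))
print('tips',tc([(378,55),(376,146.5),(370.5,244),(368,312)],198))
print('roots',tc([(482,54),(472,144),(460,239),(449,305)],190.5))
```

```text
web ends [[ 32.8   0.4 -25.9]
 [-38.    0.4 -26.1]]
web thick [[ 32.8  -3.4 -25.9]
 [ 32.8   4.4 -25.9]]
tips [[107.8  23.8  27.6]
 [ 68.5  24.7  27.5]
 [ 19.1  24.2  27.4]
 [-21.2  24.5  27.3]]
roots [[109.5  72.8  35.3]
 [ 69.3  73.6  35.2]
 [ 19.3  73.8  35. ]
 [-21.1  72.4  34.9]]
```

Call:
move_arm --series '[[[-0.0005,0.012,0.0],0],[[-0.0005,0.02,0.0005],0],[[-0.0005,0.028,0.002],0],[[-0.0005,0.036,0.0035],0],[[-0.0005,0.036,0.0035],0]]'

```text
clock: 6.1
eef_pos: [631.9, 105.0, 222.1]
tool_rot: [3.137, -0.003, 1.664]
force: [-1.0, 0.5, -3.0]
width: 6.6
```

Run:
```python
from h import *
print(*inrk())
```

```text
[-33.   45.9 222.1] yawerr 0.001 F [-1.   0.5 -3. ] w 6.6
```

Call:
move_arm --series '[[[0,0.01,0.002],0],[[0,0.02,0.004],0],[[0,0.027,0.0055],0],[[0,0.027,0.0055],0]]'

```text
clock: 6.6
eef_pos: [659.3, 107.5, 216.3]
tool_rot: [3.137, -0.003, 1.664]
force: [-0.8, 0.2, -4.4]
width: 6.9
```

Run:
```python
from h import *
print(*inrk())
```

```text
[ -5.5  45.9 216.3] yawerr 0.001 F [-0.8  0.2 -4.4] w 6.9
```

Push on to contact and lower.

Call:
move_arm --series '[[[0,0.003,0.001],0],[[0,0.006,0.002],0],[[0,0.006,0.004],0],[[0,0.006,0.004],0]]'

```text
clock: 7.1
eef_pos: [663.6, 107.9, 213.8]
tool_rot: [3.141, -0.003, 1.664]
force: [-6.7, -0.7, 7.2]
width: 6.5
```

Run:
```python
from h import *
print(*inrk())
```

```text
[ -1.2  45.9 213.8] yawerr 0.001 F [-6.7 -0.7  7.2] w 6.5
```

Call:
move_arm --series '[[[0,0,0],0],[[0,0,0],0],[[0,0,0],0],[[0,0,0],0]]' --claw 0.4

```text
clock: 7.6
eef_pos: [663.7, 107.9, 213.8]
tool_rot: [3.14, -0.003, 1.664]
force: [-0.4, 0.3, -0.1]
width: 34.4
```

Call:
move_arm --series '[[[0,0,-0.06],0],[[0,-0.04,-0.1],0],[[0.05,-0.1,-0.1],0],[[0.09,-0.15,-0.1],0],[[0.09,-0.2,-0.1],0]]'

```text
clock: 8.22
eef_pos: [456.4, 181.5, 313.7]
tool_rot: [3.139, -0.005, 1.668]
force: [-1.1, 1.0, 0.6]
width: 33.9
```

```bash
sed -i 's/RK=\[669/RK=[671.5/' h.py
python3 - <<'E'
from h import *
cv2.imwrite('pics/top1.png',get_image('top'));T,im=wrist('w1');print(read_state()['eef_pos'])
o=cv2.resize(cv2.imread('pics/top1.png')[120:215,165:400],None,fx=1.7,fy=1.7,interpolation=2)
w=cv2.resize(im,(400,300));c=np.zeros((300,800,3),np.uint8);c[:o.shape[0],:o.shape[1]]=o;c[:,400:]=w;cv2.imwrite('pics/z5.png',c)
print('A',go((421,191,140),1.57-.035))
E
```

```text
Traceback (most recent call last):
  File "h.py", line 34
    RK=[671.5.,62.3,.0925]
              ^
SyntaxError: invalid syntax
```

```bash
sed -i 's/671.5\./671.5/' h.py
python3 - <<'E'
from h import *
cv2.imwrite('pics/top1.png',get_image('top'));T,im=wrist('w1');print(read_state()['eef_pos'])
o=cv2.resize(cv2.imread('pics/top1.png')[120:215,165:400],None,fx=1.7,fy=1.7,interpolation=2)
w=cv2.resize(im,(400,300));c=np.zeros((300,800,3),np.uint8);c[:o.shape[0],:o.shape[1]]=o;c[:,400:]=w;cv2.imwrite('pics/z5.png',c)
print('A',go((421,191,140),1.57-.035))
E
```

```text
[449.9 179.1 312.7]
A ([0.0139, -0.0263, 0.173], 0.1338)
```

View pics/z5.png

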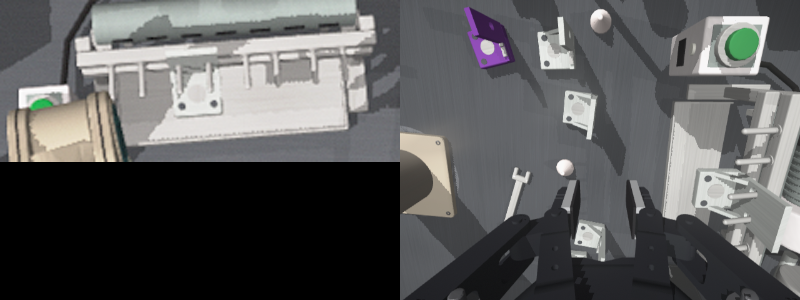

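Run:
```python
from h import *
T=np.load('pics/w1.npy')
def pred(c,y,T):
    d=33*np.array([-np.sin(y),np.cos(y),0]);return proj('wrist',[c+d,c-d],T).round(0).tolist()
print(pred(np.array([421.6,191.6,110]),-.037,T))
# automatic: largest bright blobs -> print extents of the bright blob near A
im=cv2.imread('pics/w1.png');print(go((440,170,260),1.57))
```

```text
[[309.0, 158.0], [302.0, 222.0]]
([-0.0084, -0.0104, 0.0527], 0.0988)
```

Call:
move_arm --series '[[[0.007,-0.013,0.06],0.07],[[0.014,-0.026,0.12],0.134],[[0.014,-0.026,0.173],0.134],[[0.014,-0.026,0.173],0.134],[[0.014,-0.026,0.173],0.134]]' --claw 0.5

```text
clock: 8.95
eef_pos: [423.1, 191.2, 141.4]
tool_rot: [-3.136, -0.004, 1.534]
force: [0.3, -0.8, -0.2]
width: 42.6
```

Run:
```python
from h import *
print(go((421.3,191.3,81),1.57-.037))
```

```text
([-0.0002, -0.0015, 0.0604], 0.0008)
```

Call:
move_arm --series '[[[0.0,-0.002,0.045],0],[[0.0,-0.002,0.061],0],[[0.0,-0.002,0.061],0],[[0.0,-0.002,0.061],0]]'

```text
clock: 9.45
eef_pos: [422.6, 192.1, 82.3]
tool_rot: [-3.14, -0.006, 1.534]
force: [-0.9, -0.2, 0.2]
width: 42.7
```

Call:
move_arm --series '[[[0,0,0],0],[[0,0,0],0],[[0,0,0],0],[[0,0,0],0],[[0,0,0],0]]' --claw 0

```text
clock: 10.07
eef_pos: [422.3, 192.6, 83.4]
tool_rot: [-3.139, -0.008, 1.534]
force: [-2.3, 0.5, 10.8]
width: 6.9
```

Run:
```python
from h import *
print(read_state()['eef_pos'],rk(1,-75,0,226))
```

```text
[422.3 192.6  83.4] ([0.0043, 0.1617, -0.143], -0.1297)
```

Call:
move_arm --series '[[[0.0,0.0,-0.06],0],[[0.0,0.0,-0.12],0],[[0.0,0.03,-0.143],-0.08],[[0.0,0.09,-0.143],-0.13],[[0.004,0.14,-0.143],-0.13]]'

```text
clock: 10.7
eef_pos: [564.2, 190.0, 226.7]
tool_rot: [-3.141, -0.008, 1.664]
force: [0.6, 0.1, -4.1]
width: 6.9
```

Run:
```python
from h import *
print(rk(1,-70,.9,224.2),read_state()['width'])
```

```text
([-0.0012, 0.025, 0.0024], 0.0006) 6.948370450729796
```

Call:
move_arm --series '[[[-0.001,0.025,0.002],0],[[-0.001,0.025,0.002],0],[[-0.001,0.025,0.002],0]]'

```text
clock: 11.08
eef_pos: [587.7, 191.3, 223.9]
tool_rot: [-3.138, -0.008, 1.664]
force: [-1.1, 0.1, -3.9]
width: 7.0
```

Run:
```python
from h import *
print(*inrk());print(rk(1,-52,.9,223.9))
T,im=wrist('p1');cv2.imwrite('pics/z6.png',cv2.resize(im[180:430,200:480],None,fx=2.2,fy=2.2,interpolation=2))
```

```text
[-71.6 136.1 223.9] yawerr 0.001 F [-1.1  0.1 -3.9] w 7.0
([-0.0003, 0.0196, -0.0001], 0.0008)
```

View pics/z6.png

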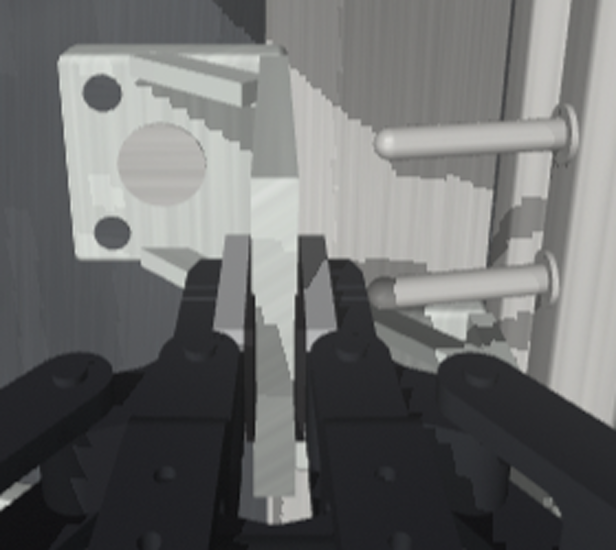

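```bash
cat >> h.py <<'E'
def chk(name,ends,tips,hz):
    T=np.load(f'pics/{name}.npy');I=np.linalg.inv(T);f=lambda uv,z:((np.c_[ray('wrist',uv,z,T),np.ones(len(uv))]@I.T)[:,:2])
    print('ends',f(ends,T[2,3]+hz).tolist(),'tips',f(tips,198).tolist())
E
python3 - <<'E'
from h import *
chk('p1',[(325,260.9),(325,405)],[(370.5,245.5),(368.2,312.7)],26.6)
E
```

```text
ends [[31.869712414712097, 0.3699995688822355], [-33.459417219537755, 0.41686754866532283]] tips [[18.80816662837202, 24.027529584042668], [-20.688251555608076, 24.38681445481268]]
```

Call:
move_arm --series '[[[0,0.012,0.0],0],[[0,0.02,0.0],0],[[0,0.028,0.001],0],[[0,0.036,0.0022],0],[[0,0.036,0.0022],0]]'

```text
clock: 11.75
eef_pos: [624.0, 194.7, 221.5]
tool_rot: [-3.139, -0.008, 1.664]
force: [0.7, -0.2, -3.0]
width: 6.5
```

Call:
move_arm --series '[[[0,0.01,0.002],0],[[0,0.02,0.0035],0],[[0,0.028,0.005],0],[[0,0.028,0.005],0]]'

```text
clock: 12.25
eef_pos: [652.4, 197.1, 216.0]
tool_rot: [-3.139, -0.007, 1.664]
force: [-0.3, -0.5, -4.0]
width: 6.6
```

Run:
```python
from h import *
print(*inrk())
```

```text
[ -6.5 136.  216. ] yawerr 0.001 F [-0.3 -0.5 -4. ] w 6.6
```

Call:
move_arm --series '[[[0,0.003,0.001],0],[[0,0.005,0.002],0],[[0,0.005,0.004],0],[[0,0.005,0.004],0]]'

```text
clock: 12.75
eef_pos: [655.4, 197.5, 213.2]
tool_rot: [-3.135, -0.008, 1.664]
force: [-7.7, -0.7, 6.0]
width: 7.0
```

Run:
```python
from h import *
print(*inrk())
```

```text
[ -3.6 136.1 213.2] yawerr 0.001 F [-7.7 -0.7  6. ] w 7.0
```

Call:
move_arm --series '[[[0,0,0],0],[[0,0,0],0],[[0,0,0],0],[[0,0,-0.05],0],[[0,-0.03,-0.09],0]]' --claw 0.4

```text
clock: 13.38
eef_pos: [627.7, 193.7, 304.4]
tool_rot: [-3.137, -0.007, 1.663]
force: [-0.2, -0.6, -0.2]
width: 34.2
```

Run:
```python
from h import *
print(go((420,-290,280),1.57),read_state()['width'])
```

```text
([-0.4626, -0.2515, 0.0222], 0.0935) 34.21182037750139
```

Call:
move_arm --series '[[[-0.463,-0.252,0.022],0.094],[[-0.463,-0.252,0.022],0.094],[[-0.463,-0.252,0.022],0.094],[[-0.463,-0.252,0.022],0.094],[[-0.463,-0.252,0.022],0.094]]'

```text
clock: 14.0
eef_pos: [503.2, -95.0, 290.0]
tool_rot: [-3.138, -0.006, 1.57]
force: [0.0, -0.2, 0.6]
width: 33.9
```

Run:
```python
from h import *
print(go((420,-290,280),1.57))
```

```text
([-0.1952, -0.0829, 0.0091], -0.0004)
```

Call:
move_arm --series '[[[-0.195,-0.083,0.009],0],[[-0.195,-0.083,0.009],0],[[-0.195,-0.083,0.009],0],[[-0.195,-0.083,0.009],0],[[-0.195,-0.083,0.009],0]]'

```text
clock: 14.62
eef_pos: [418.7, -292.4, 280.3]
tool_rot: [-3.139, -0.005, 1.564]
force: [0.2, 0.9, 0.2]
width: 34.0
```

Run:
```python
from h import *
T,im=wrist('CD');print(T[:3,3],read_state()['qd'])
print(proj('wrist',[(429.9,-211.7,110),(371,-282,110)],T))
cv2.imwrite('pics/z7.png',cv2.resize(im[60:300,180:420],None,fx=2.5,fy=2.5,interpolation=2))
cv2.imwrite('pics/top2.png',get_image('top'))
```

```text
[ 418.7 -292.4  280.3] [-0. -0. -0.  0. -0.  0. -0.]
[[337.3 121.4]
 [273.3 201.8]]
```

View pics/z7.png

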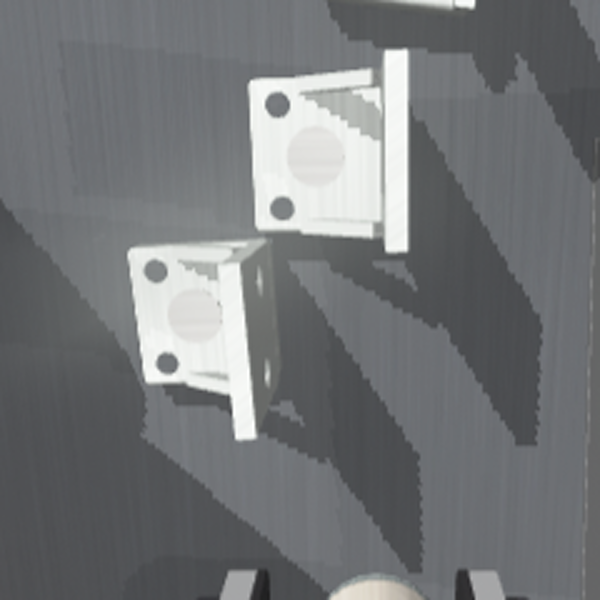

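Run:
```python
from h import *
m,y=web('CD',[(386,49),(410,49),(386,252),(409,252)],(180,60),2.5)
m2,y2=web('CD',[(219,264),(241,262),(235,440),(256,438)],(180,60),2.5)
print(go((m[0],m[1],140),1.57+y))
```

```text
CD mid [ 431.4 -211.9] yaw 0.004 len 66.33510394685855 thick 7.984237559958184 8.201820435303498
CD mid [ 372.8 -281.8] yaw 0.036 len 66.37715166486906 thick 7.9515181614445405 8.104621823313362
([0.0763, 0.0113, 0.1405], -0.0043)
```

Call:
move_arm --series '[[[0.055,0.0113,0.05],0],[[0.0763,0.0113,0.11],0],[[0.0763,0.0113,0.14],0],[[0.0763,0.0113,0.14],0],[[0.0763,0.0113,0.14],0]]' --claw 0.5

```text
clock: 15.35
eef_pos: [432.8, -212.3, 141.8]
tool_rot: [-3.141, -0.006, 1.571]
force: [0.8, -0.5, -0.2]
width: 42.6
```

Run:
```python
from h import *
print(go((431.2,-212,81),1.572))
```

```text
([-0.0001, -0.0015, 0.0608], -0.0012)
```

Call:
move_arm --series '[[[0.0,-0.002,0.045],0],[[0.0,-0.002,0.061],0],[[0.0,-0.002,0.061],0],[[0.0,-0.002,0.061],0]]'

```text
clock: 15.85
eef_pos: [432.0, -212.8, 82.4]
tool_rot: [3.139, -0.004, 1.571]
force: [-0.5, 0.2, 0.7]
width: 42.8
```

Call:
move_arm --series '[[[0,0,0],0],[[0,0,0],0],[[0,0,0],0],[[0,0,0],0],[[0,0,0],0]]' --claw 0

```text
clock: 16.48
eef_pos: [431.4, -213.2, 83.4]
tool_rot: [3.139, -0.004, 1.57]
force: [-2.5, -0.6, 10.5]
width: 7.1
```

Run:
```python
from h import *
print(read_state()['eef_pos'],rk(4,-75,0,226))
```

```text
[ 431.4 -213.2   83.4] ([0.1348, 0.1781, -0.1416], -0.0929)
```

Call:
move_arm --series '[[[0.0,0.0,-0.06],0],[[0.0,0.0,-0.12],0],[[0.03,0.03,-0.142],-0.05],[[0.07,0.07,-0.142],-0.093],[[0.11,0.12,-0.142],-0.093]]'

```text
clock: 17.1
eef_pos: [550.4, -103.6, 226.9]
tool_rot: [3.139, -0.004, 1.663]
force: [1.9, -1.0, -3.7]
width: 6.8
```

Run:
```python
from h import *
print(rk(4,-70,-1.2,223.9),read_state()['width'])
```

```text
([0.0178, 0.0659, 0.0033], -0.0005) 6.824189636489682
```

Call:
move_arm --series '[[[0.0178,0.06,0.003],0],[[0.0178,0.064,0.003],0],[[0.0178,0.065,0.003],0],[[0.0178,0.065,0.003],0]]'

```text
clock: 17.6
eef_pos: [612.0, -81.2, 224.2]
tool_rot: [3.14, -0.004, 1.66]
force: [-0.6, -0.2, -2.8]
width: 6.6
```

Run:
```python
from h import *
print(*inrk());T,im=wrist('p4');print(rk(4,-52,-1.2,224.0))
cv2.imwrite('pics/z8.png',cv2.resize(im[180:430,200:480],None,fx=2.2,fy=2.2,interpolation=2))
```

```text
[ -72.5 -137.4  224.2] yawerr -0.003 F [-0.6 -0.2 -2.8] w 6.6
([0.0012, 0.0203, 0.0004], -0.0028)
```

View pics/z8.png

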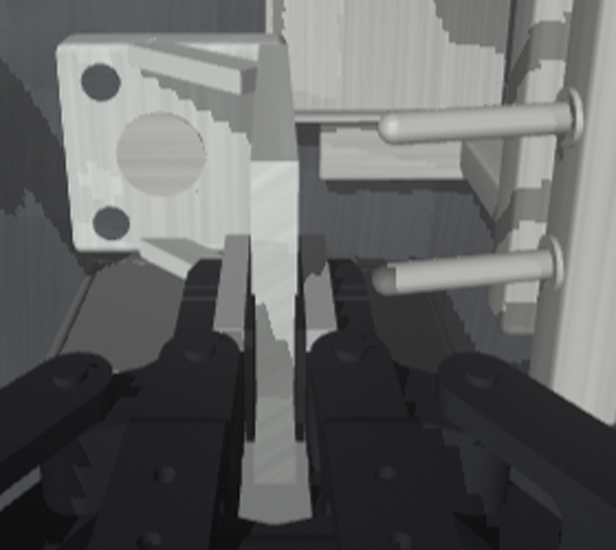

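Run:
```python
from h import *
chk('p4',[(325,252.7),(325,400.5)],[(372.3,238.6),(369.5,307.7)],26.6)
```

```text
ends [[35.100402286670416, 0.36962213205822536], [-31.208837932021964, 0.41775892252724134]] tips [[22.4879220603229, 24.84271548931349], [-17.812326730580196, 25.046783900700007]]
```

Call:
move_arm --series '[[[0.0005,0.012,0.0],-0.003],[[0.0005,0.021,0.0005],-0.003],[[0.0005,0.029,0.0013],-0.003],[[0.0005,0.037,0.0026],-0.003],[[0.0005,0.037,0.0026],-0.003]]'

```text
clock: 18.27
eef_pos: [649.5, -77.1, 221.4]
tool_rot: [3.14, -0.004, 1.664]
force: [0.5, -0.5, -3.0]
width: 7.0
```

Call:
move_arm --series '[[[0,0.01,0.002],0],[[0,0.02,0.0035],0],[[0,0.028,0.005],0],[[0,0.028,0.005],0]]'

```text
clock: 18.77
eef_pos: [677.9, -74.3, 216.0]
tool_rot: [3.14, -0.004, 1.665]
force: [1.8, 0.8, -3.3]
width: 7.2
```

Run:
```python
from h import *
print(*inrk())
```

```text
[  -6.2 -136.6  216. ] yawerr 0.001 F [ 1.8  0.8 -3.3] w 7.2
```

Call:
move_arm --series '[[[0,0.003,0.001],0],[[0,0.005,0.002],0],[[0,0.005,0.004],0],[[0,0.005,0.004],0]]'

```text
clock: 19.27
eef_pos: [680.7, -74.3, 213.3]
tool_rot: [-3.14, -0.005, 1.664]
force: [-7.8, 0.1, 7.5]
width: 7.3
```

Run:
```python
from h import *
print(*inrk())
```

```text
[  -3.4 -136.8  213.3] yawerr 0.000 F [-7.8  0.1  7.5] w 7.3
```

Call:
move_arm --series '[[[0,0,0],0],[[0,0,0],0],[[0,0,0],0],[[0,0,-0.05],0],[[0,-0.03,-0.09],0]]' --claw 0.5

```text
clock: 19.9
eef_pos: [652.6, -77.0, 304.2]
tool_rot: [-3.141, -0.004, 1.665]
force: [-0.3, -0.4, 0.7]
width: 42.8
```

Run:
```python
from h import *
print(go((374,-282,220),1.609),read_state()['width'])
```

```text
([-0.1781, -0.2967, 0.0835], 0.0565) 42.7700706172678
```

Call:
move_arm --series '[[[-0.1781,-0.2967,0.0835],0.0565],[[-0.1781,-0.2967,0.0835],0.0565],[[-0.1781,-0.2967,0.0835],0.0565],[[-0.1781,-0.2967,0.0835],0.0565],[[-0.1781,-0.2967,0.0835],0.0565]]'

```text
clock: 20.52
eef_pos: [405.7, -259.1, 229.8]
tool_rot: [3.14, -0.003, 1.61]
force: [0.3, -1.3, -0.3]
width: 42.9
```

Run:
```python
from h import *
print(go((374,-282,140),1.609))
a=cv2.imread('pics/top2.png');b=get_image('top');cv2.imwrite('pics/top3.png',b)
for n,(x,y) in dict(R1=(203,299),R2=(370,262),D=(437,301)).items():
    r=np.s_[y-22:y+16,x-20:x+20];print(n,cv2.absdiff(a[r],b[r]).mean().round(1),cv2.absdiff(cv2.imread('pics/top0.png')[r],b[r]).mean().round(1))
```

```text
([-0.0219, -0.0326, 0.0897], 0.0005)
R1 2.7 18.8
R2 2.6 8.3
D 33.6 66.9
```

Call:
move_arm --series '[[[-0.022,-0.033,0.04],0],[[-0.022,-0.033,0.09],0],[[-0.022,-0.033,0.09],0],[[-0.022,-0.033,0.09],0]]'

```text
clock: 21.08
eef_pos: [364.8, -287.1, 140.0]
tool_rot: [-3.136, -0.001, 1.599]
force: [-0.4, 0.1, 0.8]
width: 42.7
```

Run:
```python
from h import *
print(go((372.6,-282,81),1.609))
T,im=wrist('D2')
d=33*np.array([-np.sin(.038),np.cos(.038),0]);c=np.array([372.7,-282,110])
u=proj('wrist',[c+d],T)[0];print(u)
cv2.circle(im,tuple(int(v) for v in u),3,(0,0,255),-1);cv2.imwrite('pics/z9.png',cv2.resize(im,(400,300)))
```

```text
([0.0048, 0.0083, 0.059], -0.0098)
[339.5 208. ]
```

View pics/z9.png

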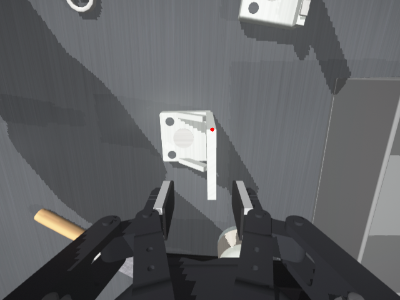

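Call:
move_arm --series '[[[0.005,0.008,0.01],-0.01],[[0.005,0.008,0.02],-0.01],[[0.005,0.008,0.059],-0.01],[[0.005,0.008,0.059],-0.01],[[0.005,0.008,0.059],-0.01]]'

```text
clock: 21.75
eef_pos: [372.9, -282.2, 81.9]
tool_rot: [-3.138, -0.0, 1.609]
force: [0.4, -0.5, 0.5]
width: 42.9
```

Run:
```python
from h import *
print(go((372.6,-282,81),1.609))
```

```text
([0.0002, -0.0003, 0.0009], 0.0004)
```

Call:
move_arm --series '[[[0,0,0],0],[[0,0,0],0],[[0,0,0],0],[[0,0,0],0],[[0,0,0],0]]' --claw 0

```text
clock: 22.38
eef_pos: [372.8, -282.7, 82.9]
tool_rot: [-3.138, 0.001, 1.609]
force: [-2.5, -0.3, 6.8]
width: 6.8
```

Run:
```python
from h import *
print(read_state()['eef_pos'],rk(3,-75,0,226))
```

```text
[ 372.8 -282.7   82.9] ([0.2842, 0.2389, -0.144], -0.0539)
```

Call:
move_arm --series '[[[0.0,0.0,-0.06],0],[[0.0,0.0,-0.12],0],[[0.06,0.0,-0.144],-0.054],[[0.12,0.03,-0.144],-0.054],[[0.18,0.06,-0.144],-0.054]]'

```text
clock: 23.0
eef_pos: [422.1, -108.6, 227.5]
tool_rot: [-3.14, 0.0, 1.662]
force: [1.6, -0.6, -3.6]
width: 7.0
```

Call:
move_arm --series '[[[0.06,0.05,0],0],[[0.115,0.09,0],0],[[0.115,0.12,0.0],0],[[0.115,0.12,0.0],0],[[0.115,0.12,0.0],0]]'

```text
clock: 23.62
eef_pos: [529.8, 16.3, 226.9]
tool_rot: [-3.138, 0.001, 1.662]
force: [0.1, 0.7, -4.1]
width: 7.0
```

Run:
```python
from h import *
print(*inrk());print(rk(3,-72,-.7,223.5))
```

```text
[-145.3  -32.7  226.9] yawerr -0.001 F [ 0.1  0.7 -4.1] w 7.0
([-0.0129, 0.0733, 0.0032], -0.0013)
```

Call:
move_arm --series '[[[-0.013,0.04,0.003],0],[[-0.013,0.07,0.003],-0.001],[[-0.013,0.0733,0.003],-0.001],[[-0.013,0.0733,0.003],-0.001],[[-0.013,0.0733,0.003],-0.001]]'

```text
clock: 24.25
eef_pos: [602.5, 9.6, 223.7]
tool_rot: [-3.137, 0.0, 1.662]
force: [0.5, 0.2, -2.7]
width: 7.1
```

Run:
```python
from h import *
print(*inrk());T,im=wrist('p3');print(rk(3,-52,-.7,223.5))
cv2.imwrite('pics/z10.png',cv2.resize(im[180:430,200:480],None,fx=2.2,fy=2.2,interpolation=2))
```

```text
[-73.5 -46.1 223.7] yawerr -0.001 F [ 0.5  0.2 -2.7] w 7.1
([0.0002, 0.0213, 0.0003], -0.001)
```

View pics/z10.png

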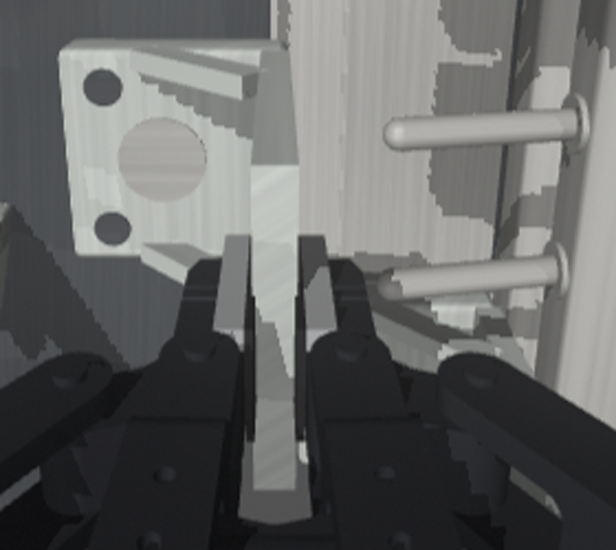

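Call:
move_arm --series '[[[0,0.012,0.0],0],[[0,0.022,0.0003],0],[[0,0.03,0.0012],0],[[0,0.038,0.0025],0],[[0,0.038,0.0025],0]]'

```text
clock: 24.92
eef_pos: [641.1, 13.4, 220.7]
tool_rot: [-3.137, 0.0, 1.663]
force: [-0.2, -0.0, -2.9]
width: 7.0
```

Call:
move_arm --series '[[[0,0.01,0.002],0],[[0,0.02,0.0035],0],[[0,0.028,0.005],0],[[0,0.028,0.005],0]]'

```text
clock: 25.42
eef_pos: [669.5, 16.0, 215.2]
tool_rot: [-3.137, 0.001, 1.663]
force: [0.1, 0.4, -3.1]
width: 6.7
```

Run:
```python
from h import *
print(*inrk())
```

```text
[ -6.3 -45.9 215.2] yawerr -0.000 F [ 0.1  0.4 -3.1] w 6.7
```

Call:
move_arm --series '[[[0,0.003,0.001],0],[[0,0.005,0.002],0],[[0,0.005,0.004],0],[[0,0.005,0.004],0]]'

```text
clock: 25.92
eef_pos: [672.2, 15.9, 212.8]
tool_rot: [-3.133, -0.0, 1.662]
force: [-8.5, -0.8, 8.3]
width: 7.4
```

Run:
```python
from h import *
print(*inrk())
```

```text
[ -3.5 -46.3 212.8] yawerr -0.001 F [-8.5 -0.8  8.3] w 7.4
```

Call:
move_arm --series '[[[0,0,0],0],[[0,0,0],0],[[0,0,0],0],[[0,0,-0.05],0],[[0,-0.03,-0.09],0]]' --claw 0.55

```text
clock: 26.55
eef_pos: [644.6, 13.6, 303.9]
tool_rot: [-3.135, 0.001, 1.663]
force: [0.3, 0.5, -0.0]
width: 47.1
```

Run:
```python
from h import *
print(go((467,-104.7,160),1.57-.11),read_state()['width'])
```

```text
([-0.1012, -0.1868, 0.1452], 0.2034) 47.09956300463519
```

Call:
move_arm --series '[[[-0.02,-0.06,0.0],0.1],[[-0.05,-0.11,0.0],0.203],[[-0.1,-0.15,0.02],0.203],[[-0.101,-0.187,0.07],0.203],[[-0.101,-0.187,0.11],0.203]]'

```text
clock: 27.18
eef_pos: [464.4, -105.4, 194.7]
tool_rot: [-3.135, 0.001, 1.457]
force: [0.8, 1.2, 0.5]
width: 47.0
```

Run:
```python
from h import *
c=np.array([465.3,-104.7,110]);y=-.11;d=18*np.array([-np.sin(y),np.cos(y),0])
T,im=wrist('R2');u=proj('wrist',[c+d,c-d],T);print(u)
[cv2.circle(im,tuple(int(v) for v in k),2,(0,0,255),-1) for k in u];cv2.imwrite('pics/z11.png',im[100:400,150:550])
print(go((466,-104.7,81),1.57-.11))
```

```text
[[325.9 215.9]
 [326.1 264.7]]
([-0.0001, 0.0049, 0.1094], -0.0013)
```

View pics/z11.png

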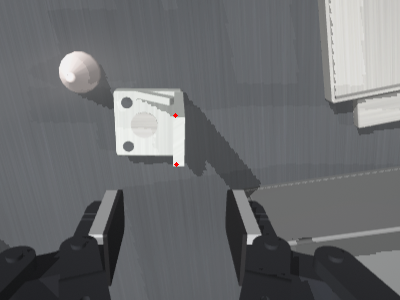

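Call:
move_arm --series '[[[0,0.006,0.05],0],[[0,0.006,0.1],0],[[0,0.006,0.109],0],[[0,0.006,0.109],0],[[0,0.006,0.109],0]]'

```text
clock: 27.85
eef_pos: [468.7, -105.1, 83.1]
tool_rot: [-3.131, 0.002, 1.459]
force: [-0.8, 0.7, -0.2]
width: 47.2
```

Call:
move_arm --series '[[[0,0,0],0],[[0,0,0],0],[[0,0,0],0],[[0,0,0],0],[[0,0,0],0]]' --claw 0

```text
clock: 28.48
eef_pos: [468.3, -104.9, 84.1]
tool_rot: [-3.131, 0.001, 1.458]
force: [-2.2, 0.7, 11.0]
width: 7.0
```

Call:
move_arm --series '[[[0,0,-0.06],0],[[0,0,-0.12],0],[[0,0,-0.15],0],[[0,0,-0.15],0]]'

```text
clock: 28.98
eef_pos: [471.1, -105.0, 235.9]
tool_rot: [-3.136, 0.0, 1.459]
force: [0.5, -0.3, -3.4]
width: 6.9
```

Run:
```python
from h import *
print(go((620,-270,231),1.57),read_state()['width'])
```

```text
([-0.1473, 0.1664, 0.004], -0.1111) 6.936562435708537
```

Call:
move_arm --series '[[[-0.06,0.02,0.004],-0.05],[[-0.12,0.06,0.004],-0.11],[[-0.15,0.12,0.004],-0.11],[[-0.15,0.18,0.004],-0.11],[[-0.15,0.18,0.004],-0.11]]'

```text
clock: 29.6
eef_pos: [635.8, -273.4, 226.7]
tool_rot: [-3.134, -0.002, 1.571]
force: [-1.2, -0.1, -3.4]
width: 6.7
```

Run:
```python
from h import *
print(go((650,-255,100),1.57),read_state()['width'])
```

```text
([0.0182, 0.0151, 0.1266], 0.0009) 6.651216917536992
```

Call:
move_arm --series '[[[0.018,0.015,0.0],0],[[0.018,0.015,0.04],0],[[0.018,0.015,0.09],0],[[0.018,0.015,0.127],0],[[0.018,0.015,0.127],0]]'

```text
clock: 30.22
eef_pos: [646.9, -251.1, 95.5]
tool_rot: [-3.126, -0.008, 1.572]
force: [0.3, 0.5, -2.8]
width: 6.7
```

Call:
move_arm --series '[[[0,0,0.004],0],[[0,0,0.004],0],[[0,0,0.004],0],[[0,0,0.004],0]]' --claw 0.4

```text
clock: 30.72
eef_pos: [647.4, -251.4, 92.7]
tool_rot: [-3.128, -0.007, 1.572]
force: [0.3, 0.5, -0.2]
width: 34.2
```

Call:
move_arm --series '[[[0,0,-0.06],0],[[0,0,-0.12],0],[[0,-0.02,-0.17],0],[[0,-0.06,-0.21],0],[[0.02,-0.1,-0.21],0]]'

```text
clock: 31.35
eef_pos: [550.4, -236.3, 308.4]
tool_rot: [-3.135, -0.002, 1.569]
force: [0.6, 0.5, -0.3]
width: 34.3
```

Run:
```python
from h import *
cv2.imwrite('pics/top4.png',get_image('top'));cv2.imwrite('pics/sc4.png',get_image('scene'))
print(go((400,310,300),1.57+.088),read_state()['width'])
```

```text
([0.5414, -0.1465, 0.0133], -0.0887) 34.14739823342096
```

Call:
move_arm --series '[[[0.541,-0.147,0.013],-0.089],[[0.541,-0.147,0.013],-0.089],[[0.541,-0.147,0.013],-0.089],[[0.541,-0.147,0.013],-0.089],[[0.541,-0.147,0.013],-0.089]]' --claw 0.55

```text
clock: 32.08
eef_pos: [466.8, 70.2, 302.5]
tool_rot: [-3.129, -0.012, 1.658]
force: [1.1, 0.2, -0.4]
width: 47.2
```

Run:
```python
from h import *
print(go((374,305,200),1.57+.088))
```

```text
([0.2408, -0.0706, 0.1062], -0.0)
```

Call:
move_arm --series '[[[0.241,-0.071,0.106],0],[[0.241,-0.071,0.106],0],[[0.241,-0.071,0.106],0],[[0.241,-0.071,0.106],0],[[0.241,-0.071,0.106],0]]'

```text
clock: 32.7
eef_pos: [371.7, 308.7, 199.0]
tool_rot: [-3.127, -0.012, 1.663]
force: [-0.2, 0.0, -0.0]
width: 46.9
```

Run:
```python
from h import *
c=np.array([371,314.4,110]);y=.088;d=18*np.array([-np.sin(y),np.cos(y),0])
T,im=wrist('R1');print(T[:3,3]);u=proj('wrist',[c+d,c-d],T);print(u)
[cv2.circle(im,tuple(int(v) for v in k),2,(0,0,255),-1) for k in u]
t=cv2.resize(cv2.imread('pics/top4.png')[115:235,165:525],(540,180),interpolation=2)
o=np.zeros((480,540,3),np.uint8);o[:300,:400]=im[50:350,150:550];o[300:]=t;cv2.imwrite('pics/z12.png',o)
```

```text
[371.7 308.7 199. ]
[[326.1 208.8]
 [325.8 257.5]]
```

View pics/z12.png

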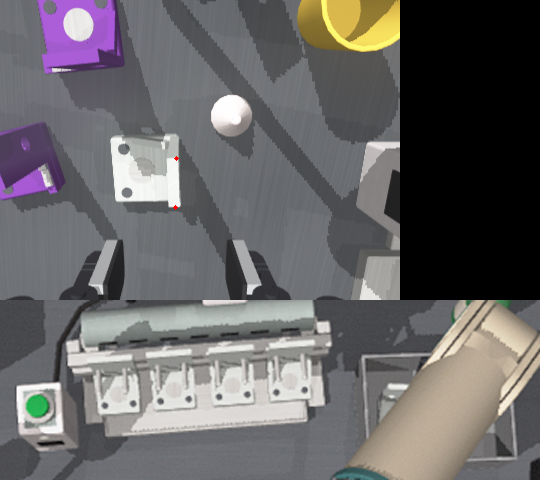

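Call:
move_arm --series '[[[0.006,0.0,0.05],0.005],[[0.006,0,0.1],0.005],[[0.006,0,0.116],0.005],[[0.006,0,0.116],0.005],[[0.006,0,0.116],0.005]]'

```text
clock: 33.38
eef_pos: [370.1, 317.0, 83.6]
tool_rot: [-3.128, -0.013, 1.658]
force: [0.3, 0.5, 0.7]
width: 46.7
```

Call:
move_arm --series '[[[0,0,0],0],[[0,0,0],0],[[0,0,0],0],[[0,0,0],0],[[0,0,0],0]]' --claw 0

```text
clock: 34.0
eef_pos: [370.2, 317.3, 84.6]
tool_rot: [-3.129, -0.014, 1.658]
force: [-1.0, -0.7, 6.7]
width: 6.9
```

Call:
move_arm --series '[[[0,0,-0.06],0],[[0,0,-0.12],0],[[-0.02,0,-0.18],0],[[-0.06,0,-0.2],0]]'

```text
clock: 34.5
eef_pos: [379.6, 256.4, 286.8]
tool_rot: [-3.134, -0.018, 1.662]
force: [-0.1, -1.1, -3.1]
width: 6.8
```

Run:
```python
from h import *
print(go((470,-180,280),1.57),read_state()['width'])
```

```text
([-0.4428, 0.0503, -0.0016], 0.0919) 6.849588091561327
```

Call:
move_arm --series '[[[-0.443,0.05,0],0.09],[[-0.443,0.05,0],0.09],[[-0.443,0.05,0],0.09],[[-0.443,0.05,0],0.09],[[-0.443,0.05,0],0.09]]'

```text
clock: 35.12
eef_pos: [442.3, -52.3, 280.0]
tool_rot: [-3.133, -0.018, 1.573]
force: [0.7, 0.6, -3.0]
width: 6.7
```

Run:
```python
from h import *
print(go((500,-240,260),1.57),go((650,-355,240),1.57),read_state()['width'])
```

```text
([-0.1881, 0.0575, 0.0161], 0.0026) ([-0.3037, 0.2075, 0.0327], 0.0026) 6.730135391979985
```

Call:
move_arm --series '[[[-0.06,0.01,0.01],0],[[-0.12,0.03,0.02],0],[[-0.18,0.06,0.02],0],[[-0.24,0.1,0.02],0],[[-0.304,0.16,0.02],0]]'

```text
clock: 35.75
eef_pos: [575.2, -326.8, 253.5]
tool_rot: [-3.132, -0.019, 1.571]
force: [0.6, 0.1, -2.1]
width: 7.0
```

Run:
```python
from h import *
print(go((648,-355,98),1.57),read_state()['width'])
```

```text
([-0.0312, 0.0742, 0.1542], 0.001) 7.02939959961434
```

Call:
move_arm --series '[[[-0.031,0.05,0.0],0],[[-0.031,0.074,0.02],0],[[-0.031,0.074,0.07],0],[[-0.031,0.074,0.12],0],[[-0.031,0.074,0.152],0]]'

```text
clock: 36.38
eef_pos: [646.1, -352.9, 96.3]
tool_rot: [-3.128, -0.022, 1.571]
force: [-0.1, 0.4, -2.3]
width: 6.8
```

Run:
```python
from h import *
print(go((648,-355,97),1.57),read_state()['force'])
```

```text
([-0.0021, 0.0019, -0.0008], 0.001) [-0.1  0.4 -2.3]
```

Release, lift out, and head for the button.

Call:
move_arm --series '[[[0,0,0.004],0],[[0,0,0.004],0],[[0,0,0.004],0],[[0,0,0.004],0]]' --claw 0.4

```text
clock: 36.88
eef_pos: [646.9, -353.5, 94.3]
tool_rot: [-3.13, -0.021, 1.571]
force: [1.3, 0.3, -0.0]
width: 34.3
```

Call:
move_arm --series '[[[0,0,-0.06],0],[[0,0,-0.12],0],[[0,-0.02,-0.18],0],[[0.03,-0.07,-0.22],0],[[0.09,-0.1,-0.22],0]]'

```text
clock: 37.5
eef_pos: [553.3, -281.4, 320.7]
tool_rot: [-3.137, -0.016, 1.566]
force: [1.2, 0.8, 0.1]
width: 34.1
```

Run:
```python
from h import *
print(read_state()['eef_pos'],go((480,100,310),1.57))
```

```text
[ 553.3 -281.4  320.7] ([0.3808, -0.0752, 0.0169], -0.0044)
```

Call:
move_arm --series '[[[0.38,-0.075,0],0],[[0.38,-0.075,0],0],[[0.38,-0.075,0],0],[[0.38,-0.075,0],0],[[0.38,-0.075,0],0]]' --claw 0

```text
clock: 38.12
eef_pos: [493.8, 30.6, 326.1]
tool_rot: [-3.139, -0.017, 1.565]
force: [0.6, 0.8, 0.5]
width: 0.1
```

Run:
```python
from h import *
def grn(im):
    h=cv2.cvtColor(im,cv2.COLOR_BGR2HSV);m=cv2.inRange(h,(50,120,60),(75,255,255));n,l,s,c=cv2.connectedComponentsWithStats(m);i=1+np.argmax(s[1:,4]);return c[i],s[i]
c,s=grn(cv2.imread('pics/w1.png'));print(c,s,ray('wrist',[c],172,np.load('pics/w1.npy')))
c,s=grn(cv2.imread('pics/top0.png')[150:220,160:230]);print(c,s,ray('top',[c+[160,150]],172))
print(go((540,270,300),1.57))
# crate and hung check
t=get_image('top');cv2.imwrite('pics/top5.png',t);cv2.imwrite('pics/sc5.png',get_image('scene'))
```

```text
[548.   69.4] [ 521   45   53   51 1948] [[595.9 312.1 172. ]]
[29.7 35.2] [ 23  28  15  15 169] [[597.2 311.2 172. ]]
([0.2392, 0.0449, 0.0299], -0.0047)
```

```bash
python3 - <<'E'
import cv2,numpy as np
a=cv2.resize(cv2.imread('pics/top5.png')[115:235,165:525],(720,240),interpolation=2);b=cv2.resize(cv2.imread('pics/sc5.png')[170:390,110:410],(491,360),interpolation=2)
o=np.zeros((600,720,3),np.uint8);o[:240]=a;o[240:,:491]=b;cv2.imwrite('pics/z13.png',o)
E
python3 - <<'E'
from h import *
a=cv2.imread('pics/top4.png');b=cv2.imread('pics/top5.png');z=cv2.imread('pics/top0.png')
d=cv2.absdiff(a,b).max(2)
for i,y in enumerate([135,45,-45,-135]):
    c,s=np.cos(RK[2]),np.sin(RK[2]);w=[RK[0]-34*c-s*y,RK[1]-34*s+c*y,145];u=proj('top',w)[0].astype(int);r=np.s_[u[1]-16:u[1]+16,u[0]-14:u[0]+14];print(i+1,u,d[r].mean().round(1),'bright',(b[r].min(2)>150).mean().round(2))
r=np.s_[145:230,400:515]
e=(cv2.absdiff(z[r],b[r]).max(2)>50).astype(np.uint8)
n,l,s,c=cv2.connectedComponentsWithStats(cv2.morphologyEx(e,cv2.MORPH_OPEN,np.ones((3,3))))
for k in range(1,n):
    if s[k,4]>60:print('crate blob',s[k],ray('top',[c[k]+[400,145]],25)[0])
# places where rejects stood, cones, jar, cup unchanged
for n,(x,y) in dict(R1=(203,297),R2=(370,262),cone1=(183,269),cone2=(301,291),cone3=(347,288),cup=(139,235),jar=(511,270)).items():
    q=np.s_[y-10:y+10,x-10:x+10];print(n,cv2.absdiff(z[q],b[q]).mean().round(1))
E
```

```text
1 [242 176] 6.7 bright 0.76
2 [281 173] 30.9 bright 0.74
3 [319 170] 47.3 bright 0.54
4 [357 167] 15.7 bright 0.73
crate blob [ 42  17  15  12 119] [ 686.6 -315.1   25. ]
crate blob [ 78  16  19  19 164] [ 682.  -414.5   25. ]
crate blob [43 30  9 13 66] [ 653.3 -309.9   25. ]
crate blob [ 24  34  19  27 227] [ 615.7 -284.7   25. ]
crate blob [ 56  40  27  23 530] [ 612.  -367.4   25. ]
R1 83.5
R2 104.9
cone1 13.1
cone2 50.5
cone3 6.9
cup 3.5
jar 57.9
```

Call:
move_arm --series '[[[0.06,0.01,0.0],0],[[0.12,0.02,0.0],0],[[0.18,0.04,0.0],0],[[0.24,0.08,0.0],0],[[0.28,0.1,0.0],0]]'

```text
clock: 38.85
eef_pos: [592.2, 319.5, 331.9]
tool_rot: [-3.139, -0.022, 1.578]
force: [1.6, -0.6, 0.7]
width: -0.5
```

Run:
```python
from h import *
print(go((596.5,311.7,190),1.57),read_state()['width'])
```

```text
([-0.0109, 0.0046, 0.1417], 0.0084) -0.4605532382079618
```

Call:
move_arm --series '[[[-0.011,0.005,0.06],0.008],[[-0.011,0.005,0.12],0.008],[[-0.011,0.005,0.142],0.008],[[-0.011,0.005,0.142],0.008]]'

```text
clock: 39.35
eef_pos: [596.2, 310.8, 188.4]
tool_rot: [-3.136, -0.02, 1.57]
force: [0.2, 0.5, 0.3]
width: -0.1
```

Call:
move_arm --series '[[[0,0,0.01],0],[[0,0,0.018],0],[[0,0,0.023],0],[[0,0,0.025],0],[[0,0,0.026],0]]'

```text
clock: 39.98
eef_pos: [597.1, 311.1, 165.9]
tool_rot: [-3.138, -0.022, 1.57]
force: [-5.4, -2.2, 21.0]
width: -0.2
```

Call:
move_arm --series '[[[0,0,0],0],[[0,0,-0.06],0],[[0,0,-0.12],0],[[0,-0.05,-0.15],0],[[0.05,-0.1,-0.15],0]]'

```text
clock: 40.6
eef_pos: [505.4, 348.8, 321.1]
tool_rot: [3.139, -0.024, 1.562]
force: [-0.2, 1.1, -0.5]
width: -0.2
```

Call:
move_arm --series '[[[0.06,-0.02,0],0],[[0.12,-0.04,0],0],[[0.18,-0.08,0],0],[[0.24,-0.14,0],0],[[0.24,-0.18,0],0]]'

```text
clock: 41.22
eef_pos: [329.9, 591.0, 325.7]
tool_rot: [3.139, -0.025, 1.563]
force: [0.5, 0.6, 0.3]
width: 0.3
```

Run:
```python
from h import *
s=read_state();print(s['eef_pos'],s['force'])
z=cv2.imread('pics/top0.png');b=get_image('top');cv2.imwrite('pics/top6.png',b);cv2.imwrite('pics/sc6.png',get_image('scene'))
for n,(x,y) in dict(cone1=(183,269),cone2=(301,291),cone3=(347,288),cup=(139,235),jar=(511,270)).items():
    q=np.s_[y-10:y+10,x-10:x+10];print(n,cv2.absdiff(z[q],b[q]).mean().round(1))
    res=cv2.matchTemplate(b[y-45:y+45,x-45:x+45],z[y-12:y+12,x-12:x+12],cv2.TM_CCOEFF_NORMED);_,v,_,l=cv2.minMaxLoc(res);print('  match',round(v,2),'shift px',l[0]-33,l[1]-33)
# hung: pattern similarity between pairs (rectify by foot holes: dark spots near foot front at z~150)
c,s_=np.cos(RK[2]),np.sin(RK[2])
W=lambda x,y,h:np.array([RK[0]+x*c-s_*y,RK[1]+x*s_+c*y,h])
P=[]
for y in [135,45,-45,-135]:
    q=np.float32([proj('top',W(px,y+py,150))[0] for px,py in [(-80,40),(-80,-40),(10,-40),(10,40)]])
    M=cv2.getPerspectiveTransform(q,np.float32([(0,180),(160,180),(160,0),(0,0)]));P.append(cv2.cvtColor(cv2.warpPerspective(b,M,(160,180)),cv2.COLOR_BGR2GRAY))
for i in range(4):
    a=P[i][100:180];edge=np.where((P[i][:,60:100].mean(1)>140))[0]
    res=cv2.matchTemplate(P[i],P[1][60:165,25:135],cv2.TM_CCOEFF_NORMED);_,v,_,l=cv2.minMaxLoc(res);print('pair',i+1,'match to pair2',round(v,2),'offset mm',(l[0]-25)/2,(l[1]-60)/2)
```

```text
[329.9 591.  325.7] [0.5 0.6 0.3]
cone1 13.2
  match 0.93 shift px 0 0
cone2 4.1
  match 0.99 shift px 0 0
cone3 4.4
  match 0.99 shift px 0 0
cup 1.5
  match 1.0 shift px 0 0
jar 2.0
  match 0.98 shift px 0 0
pair 1 match to pair2 0.68 offset mm 3.0 0.5
pair 2 match to pair2 1.0 offset mm 0.0 0.0
pair 3 match to pair2 0.86 offset mm 1.5 -1.0
pair 4 match to pair2 0.67 offset mm 0.0 -1.0
```

Run:
```python
from h import *
z=cv2.imread('pics/top5.png');b=cv2.imread('pics/top6.png');r=np.s_[150:225,408:508];print('crate diff 5/6',cv2.absdiff(z[r],b[r]).mean())
q=cv2.imread('pics/top0.png');e=(cv2.absdiff(q[r],b[r]).max(2)>50).astype(np.uint8);n,l,s,c=cv2.connectedComponentsWithStats(e)
for k in range(1,n):
    if s[k,4]>60:print(s[k,4],ray('top',[c[k]+[408,150]],25)[0])
print(finish_job())
```

```text
crate diff 5/6 20.170666666666666
65 [ 671.5 -270.6   25. ]
396 [ 615.9 -269.1   25. ]
364 [ 612.8 -369.5   25. ]
the job is handed in; nothing more can be done
None
```

All four good brackets hang on the rack (pairs 1–4), both rejects are in the scrap box, and the button was pressed after the last bracket was hung. The job is handed in at about 41 s of the 210 s allowed; no verdict was reported.

**Brackets:** each one met about 7–8 N from the bars and 6–8 N of support from the pins before I let go. An overhead picture showed all four hanging. A later numeric comparison placed them within 3 mm of each other across the pairs. Two of those matches were weak (0.67 and 0.68), which I put down to viewing angle and light.

**Rejects:** the last overhead picture shows them in the box at about (616, -269) and (613, -370) mm, matching where I set them down.

**Button:** I pressed it to a height of 166 mm with 21 N, well over the 5 N it needs. I did not measure its travel or check that it had sprung back. The arm was clear and read almost no force (about 1 N) at hand-in.

**Jar, cup and cones:** all matched their starting places, with no shift in pixels.

**Disagreement and limit:** the two ways of measuring the rack's depth differed by 6 mm. I corrected this from the contact felt at the first bracket. The last picture was refused by the 16-picture limit, so the final checks were numeric only.

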